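# Turn the tester dish's cap to the green wax melt

## Task

The round tester dish on the shop table holds three wax melts under a clear turning cap. Turn the cap by its black finger bar until the round opening stands over the green melt, so that a customer can reach it, then let go. Do not bump the table lamp that stands beside it.

Things in the scene. Friction and masses are not known exactly. Their poses are not given: they have to be found in the camera images.
- cap_grip (a point): Middle of the black upright finger bar on the cap, on the vertical turning axis at the dish's centre, 58 mm above the table. Bar: 14 mm thick, its foot 33 mm (flat cap) and its top 72 mm above the table; it lies along the line to the opening, from 13.5 mm on the opening's side of the axis to 24.5 mm on the other. Axes: z up, -x along the bar to the opening, y across its thickness.
- cap_opening (a point): Centre of the round opening in the cap, 33 mm above the table, 36 mm from the turning axis. Opening 38 mm across, in a white collar 44 mm across, 3 mm high. The cap is a clear disc 127 mm across with a white rim, on a dark wooden dish 132 mm across, fixed to the table. It turns either way with light friction (0.04 N m), stays where left, and starts between the green and rose melts.
- melt_green_center (a point): Centre of the green wax melt: a domed button 20 mm across, 14 mm high, loose in a white cup inside the dish, 36 mm from the turning axis, seen through the clear cap; not to be handled. The green and rose melts lie in cups 120 degrees apart, either way round, about 50 to 70 degrees to either side of the opening at the start; an amber one lies opposite.
- lamp_stem (a point): Axis of the table lamp's orange upright stem (46 mm thick, round foot 150 mm across), 240 mm above the table. The stem stands fixed, always in the same place, from the table up to a wide blue shade about half a metre up; the dish is to its left as the robot sees it. Keep the arm clear of it when swinging over.

How it is judged:
By the outcome, as a careful person would: the job done as asked, in the order asked, and still so for the second after the job is handed in, with the robot touching nothing.
It also fails if it takes over 40 s, if anything falls off the work surface, if the arm or the gripper's body presses on something with over 40 N, if the wrist force passes 120 N, or if a joint passes its speed limit or range.

## Robot

A 6-joint arm with a two-finger parallel gripper is mounted at the origin on a cart in front of the work surface, level with it; the furniture and walls round the work are solid. World frame = base frame: x ahead of the robot, y to its left, z up, the work surface at z = 0. Lengths are in m, angles in rad, forces in N, time in s.
With the tool pointing down it reaches from about 0.425 to 0.95 m from the base axis. Payload 3.5 kg.
Tool frame: the origin (TCP) lies between the finger pads; the fingertips stand 19 mm ahead of it and the grasp point (between the pads) is the TCP; z points along the fingers, y is the direction in which the jaws open and shut (so a half turn about z gives the same grasp; the last joint's range is limited). The gripper opens to 85 mm and grips with 20 to 120 N. Pads are 22 mm wide; open, the fingers measure 114 mm over their backs; the gripper's body (76 mm by 85 mm) begins 54 mm behind the grasp point. The pads swing forward as they close: fully open they stand 13 mm farther back than shut.
Start: joints at [-1.314, 0.286, 1.577, -0, 1.279, -0.15], TCP at [0.267, -0.62, 0.25] pointing down, gripper open.
Joint ranges: [-2.77, 2.77], [-0.9, 2.22], [0.21, 2.48], [-1.53, 4.67], [0.24, 2.81], [-2.84, 2.84]. Speed limits (rad/s): [2.79, 2.79, 3.14, 3.14, 3.14, 3.14].

## Interface

Orientations are given as a rotation vector (axis times angle).
In Python, from cell import sense, vision, env gives the robot as it stands.
- The arm moves only by the tool step_arm, never from a script. Its argument "rows" is a list of rows, each a list of 7 numbers: the turn, a rotation vector about the tool's x, y, z in rad, then the shift along the tool's x, y, z in mm, then the opening in per cent of the stroke, from 0 (shut) to 100 (fully open). A call has 1 to 20 rows; each row shifts and turns the commanded pose from where the row before left it, along the tool's axes as they then stand; what a row does not reach is not made up. A row lasts 1/10 s, in which the tool goes at most 50 mm and 8.59 degrees, less where a joint would pass 70% of its speed; a pose out of reach is approached as far as the arm can. A call is refused whole if a number of a shift passes 50 or a number of a turn 0.15, either way. A call with a gripper value outside its range is refused whole. The fingers move at their own pace and stop on an object; "grip_force" is the grip in N (left out, the last holds). Time passes only in rows, so rows that do not move let the fingers close. It gives the time, the measured TCP pose, the force and the opening at its end, in the units of the state.
- sense(): the state, without advancing time (a new reading comes with each control period).
- vision.read_camera(name): name is "side" or "top"; returns a dict with "pixels" (384x512x3 uint8, red, green, blue), "depth" (384x512 float32, m along the optical axis (not along the pixel's ray), 0 where there is no reading), "camera_matrix" (3x3 intrinsics, pixels), "xyz" and "attitude" of the camera in the world. Camera axes: x right, y up, looking along -z (the intrinsics and any distortion apply to the point x, -y, -z); pixel columns grow to the right and rows downward; lengths in m; the calibration is good to about 2 mm. A picture is of the moment at which its call begins.
- env.job_done(): hands the job in, once; it reports no verdict.
The state is a dict: "time": time; "joint_pos": joint angles; "dq": joint speeds; "joint_efforts": joint torques, N m; "tool_pos": TCP position; "ee_rot": TCP orientation; "force": force on the tool from outside, world axes, zero at the start; "wrist_torque": the same for the moment, N m; "grip_width": finger opening in m.
Only numpy, scipy, OpenCV 4.12 (cv2) and the standard library are available. Lean on these libraries where they do the work, as an engineer would, in place of code of your own. Each camera call takes 0.05 s, during which the arm holds its last target.

## Working session

There is one attempt and no reset: what is moved stays moved. The work goes in short steps, Python scripts to look and compute and a tool call to move; the robot and the scene stay as the last step left them, time stands still between calls to the robot, and variables do not carry over. Pictures are saved under pics/ and viewed, and the job is handed in when it is done.

Besides the shell and the picture viewer there is one more tool, called after "Emit:" by a JSON object that holds its "name" and its "arguments", one argument or row to a line. step_arm: Moves the arm, as the interface text tells. Its arguments: {"type":"object","properties":{"rows":{"type":"array"},"grip_force":{"type":"number"}},"required":["rows"]}

```bash
mkdir -p pics; cat > h.py <<'E'
import numpy as np, cv2
from cell import sense, vision, env
from scipy.spatial.transform import Rotation as R
def cam(n,tag=None):
    c=vision.read_camera(n)
    if tag: cv2.imwrite(f'pics/{n}_{tag}.png',c['pixels'][:,:,::-1])
    return c
def rot(c):
    a=np.array(c['attitude'],float)
    if a.shape==(3,3): return a
    if a.size==3: return R.from_rotvec(a).as_matrix()
    raise Exception(a)
def ray(c,u,v):
    K=c['camera_matrix']; d=np.linalg.inv(K)@[u,v,1]
    return np.array(c['xyz']), rot(c)@np.array([d[0],-d[1],-d[2]])
def onplane(c,u,v,z):
    o,d=ray(c,u,v); return o+d*(z-o[2])/d[2]
def proj(c,p):
    q=rot(c).T@(np.array(p)-c['xyz']); q=np.array([q[0],-q[1],-q[2]]); q=c['camera_matrix']@q; return q[:2]/q[2]
E
python3 - <<'E'
from h import *
for n in('side','top'):
    c=cam(n,'0'); print(n,c['xyz'],c['attitude'],c['camera_matrix'],[k for k in c])
print(sense())
E
```

```text
side [0.09158384 0.65338299 0.68401793] [ 0.32425016 -1.22650269 -2.31543752] [[453.16383468   0.         257.9792262 ]
 [  0.         453.16383468 193.14012007]
 [  0.           0.           1.        ]] ['pixels', 'depth', 'camera_matrix', 'xyz', 'attitude']
top [0.33394906 0.01863749 1.07594506] [ 0.15749008 -0.16050781 -1.64533348] [[460.30758127   0.         268.76741827]
 [  0.         460.30758127 194.30654291]
 [  0.           0.           1.        ]] ['pixels', 'depth', 'camera_matrix', 'xyz', 'attitude']
{'time': 0.1, 'joint_pos': array([-1.31400916e+00,  2.87151822e-01,  1.57802118e+00, -2.11917653e-05,
        1.27862214e+00, -1.49973547e-01]), 'dq': array([-0.00033559, -0.00260774, -0.00199361,  0.00010519, -0.00159843,
        0.00048395]), 'joint_efforts': array([ 6.28293546e-04, -4.07295942e+01, -2.93699080e+01, -1.34514812e-04,
        3.40077560e-03,  1.07541598e-05]), 'tool_pos': array([ 0.26695139, -0.61936555,  0.24904072]), 'ee_rot': array([-3.07468766e+00, -6.34107953e-01,  2.16351180e-04]), 'force': array([-0.92449775,  0.20680097, -0.15705673]), 'wrist_torque': array([ 0.01874327,  0.02075168, -0.02597025]), 'grip_width': 0.08557133220196299}
```

View pics/side_0.png

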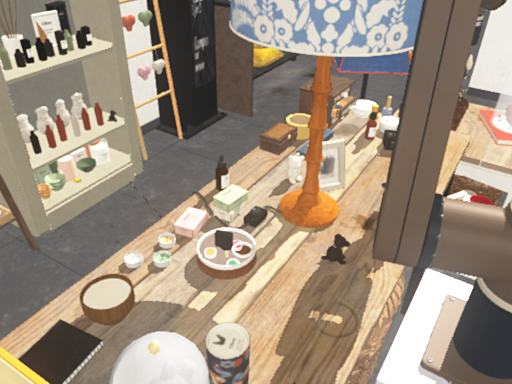

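View pics/top_0.png

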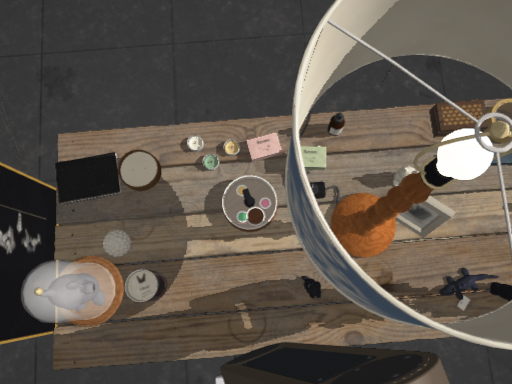

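The side view shows the dish at about (226,250) and the lamp foot at (309,207). The top view has the dish at (249,203), left of the lamp. I'll enlarge both.

```bash
python3 - <<'E'
from h import *
t=cv2.imread('pics/top_0.png');s=cv2.imread('pics/side_0.png')
a=cv2.resize(t[168:238,214:284],(560,560),interpolation=cv2.INTER_CUBIC);cv2.imwrite('pics/tz.png',a)
a=cv2.resize(s[215:285,185:265],(640,560),interpolation=cv2.INTER_CUBIC);cv2.imwrite('pics/sz.png',a)
c=cam('top');d=cam('side')
print(onplane(c,249,203,.033),onplane(d,226,250,.033))
E
```

```text
[0.52868924 0.05512402 0.033     ] [0.52386004 0.0628239  0.033     ]
```

View pics/tz.png

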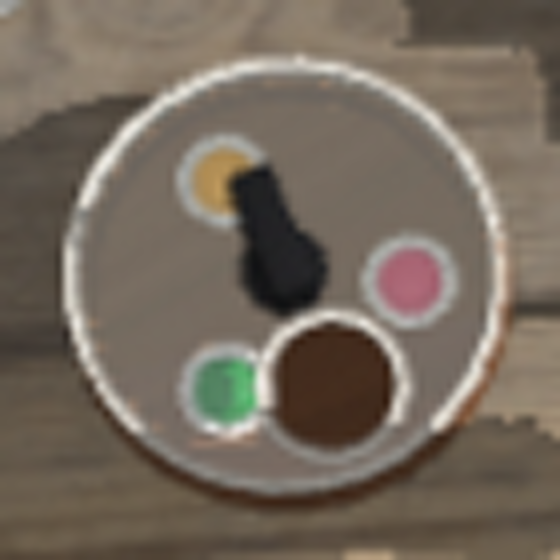

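View pics/sz.png

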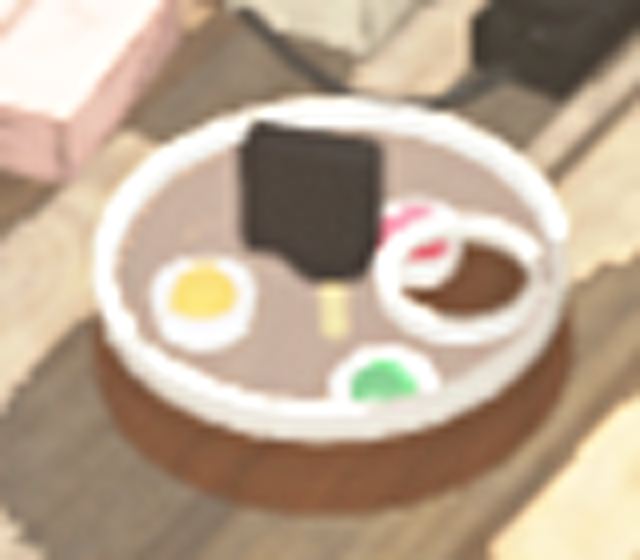

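```bash
cat >> h.py <<'E'
def tri(c,p,d,q):
    o1,a=ray(c,*p);o2,b=ray(d,*q)
    s=np.linalg.lstsq(np.c_[a,-b],o2-o1,rcond=None)[0]
    x,y=o1+a*s[0],o2+b*s[1]; return (x+y)/2,np.linalg.norm(x-y)
def blobs(c,roi):
    u0,u1,v0,v1=roi; im=c['pixels'][v0:v1,u0:u1]; h=cv2.cvtColor(im,cv2.COLOR_RGB2HSV).astype(int)
    H,S,V=h[...,0],h[...,1],h[...,2]; out={}
    for n,m in dict(green=(H>45)&(H<85)&(S>80),rose=((H>160)|(H<2))&(S>85)&(V>130),amber=(H>10)&(H<30)&(S>90)&(V>140),black=(V<60)).items():
        k,l,st,ce=cv2.connectedComponentsWithStats(m.astype(np.uint8))
        if k>1:
            i=1+np.argmax(st[1:,4]); out[n]=(ce[i]+[u0,v0],st[i,4])
    return out
E
python3 - <<'E'
from h import *
c=cam('top');d=cam('side')
B=blobs(c,(218,280,172,234));S=blobs(d,(196,258,225,282))
print(B);print(S)
for n in('amber','green','rose','black'):
    if n in B and n in S: print(n,tri(c,B[n][0],d,S[n][0]))
    if n in B: print('  z.02 top',onplane(c,*B[n][0],.02))
f=lambda x,y:(214+(x+.5)/8-.5,168+(y+.5)/8-.5)
g=lambda x,y:(185+(x+.5)/8-.5,215+(y+.5)/8-.5)
print('centre rim',onplane(c,*f(286,276),.033), onplane(d,*g(333,268),.033))
print('open',onplane(c,*f(333,382),.036),onplane(d,*g(461,279),.036))
for p in [(65,275),(507,275),(285,60),(285,490)]: print(onplane(c,*f(*p),.033))
E
```

```text
{'green': (array([242.07317073, 216.24390244]), np.int32(41)), 'rose': (array([264.92105263, 202.63157895]), np.int32(38)), 'amber': (array([240.61538462, 189.5       ]), np.int32(26)), 'black': (array([247.92424242, 198.58333333]), np.int32(132))}
{'green': (array([232.5, 262. ]), np.int32(20)), 'rose': (array([232.4, 243.4]), np.int32(5)), 'amber': (array([236.54794521, 275.21917808]), np.int32(73))}
amber (array([ 0.54128141,  0.06177283, -0.03676062]), np.float64(0.07537123358342286))
  z.02 top [0.56483228 0.07289622 0.02      ]
green (array([0.50075261, 0.07353641, 0.01870001]), np.float64(0.0016011705447137598))
  z.02 top [0.50127583 0.0738244  0.02      ]
rose (array([0.5329301 , 0.02002006, 0.01541971]), np.float64(0.0068288924874858725))
  z.02 top [0.52897803 0.01849471 0.02      ]
  z.02 top [0.54178603 0.05733622 0.02      ]
centre rim [0.5308216  0.05424916 0.033     ] [0.52711287 0.05752305 0.033     ]
open [0.49846271 0.04296719 0.036     ] [0.49405603 0.04514812 0.036     ]
[0.53627747 0.11773086 0.033     ]
[ 0.52595405 -0.00922695  0.033     ]
[0.59472147 0.04995894 0.033     ]
[0.46903694 0.05896559 0.033     ]
```

```bash
python3 - <<'E'
from h import *
c=cam('top');d=cam('side')
def pts(c):
    v,u=np.mgrid[0:384,0:512];z=c['depth'];K=c['camera_matrix']
    x=(u-K[0,2])/K[0,0]*z;y=(v-K[1,2])/K[1,1]*z
    P=np.stack([x,-y,-z],-1)@rot(c).T+c['xyz']; return P
P=pts(d);T=pts(c)
print('post')
for u,v in [(425,50),(425,130),(410,200),(400,245),(430,20),(460,30),(480,230),(490,310),(470,300)]: print((u,v),P[v,u].round(3))
h=cv2.cvtColor(d['pixels'],cv2.COLOR_RGB2HSV);print('stem')
for v in range(60,215,15):
    m=(h[v,:,0]>5)&(h[v,:,0]<18)&(h[v,:,1]>150); u=np.where(m)[0]; u=u[(u>270)&(u<345)]
    if len(u): um=int(np.median(u)); print(v,u.min(),u.max(),P[v,um].round(3))
print('shade');
for u,v in [(235,25),(250,45),(320,50),(380,45),(415,40)]: print((u,v),P[v,u].round(3))
for u,v in [(295,100),(292,190),(310,250),(440,335),(330,30),(340,360)]: print('top',(u,v),T[v,u].round(3))
print('foot centre top',onplane(c,363,226,.02))
for p in [(.531,.054,.033)]: print(proj(c,p),proj(d,p))
u=slice(235,258);print('dish d', P[245,200:256:8].round(3)); print(T[202,225:275:6].round(3))
E
```

```text
post
(425, 50) [0.216 0.036 0.508]
(425, 130) [0.187 0.062 0.412]
(410, 200) [0.179 0.09  0.316]
(400, 245) [0.174 0.11  0.249]
(430, 20) [0.22  0.027 0.543]
(460, 30) [0.183 0.02  0.535]
(480, 230) [0.081 0.058 0.283]
(490, 310) [0.028 0.054 0.145]
(470, 300) [0.057 0.021 0.12 ]
stem
60 317 331 [ 0.453 -0.19   0.39 ]
75 315 329 [ 0.454 -0.192  0.358]
90 311 331 [ 0.451 -0.187  0.327]
105 313 326 [ 0.454 -0.193  0.291]
120 310 325 [ 0.454 -0.19   0.257]
135 309 322 [ 0.455 -0.19   0.22 ]
150 308 321 [ 0.454 -0.19   0.182]
165 307 319 [ 0.453 -0.191  0.142]
180 305 318 [ 0.453 -0.19   0.101]
195 285 319 [ 0.472 -0.187  0.052]
210 280 338 [ 0.442 -0.17   0.028]
shade
(235, 25) [ 0.574 -0.051  0.468]
(250, 45) [ 1.867 -2.127 -0.289]
(320, 50) [ 0.391 -0.025  0.462]
(380, 45) [ 0.311 -0.081  0.47 ]
(415, 40) [ 0.242 -0.012  0.506]
top (295, 100) [ 0.496 -0.015  0.69 ]
top (292, 190) [ 0.442 -0.014  0.557]
top (310, 250) [ 0.376 -0.033  0.502]
top (440, 335) [ 0.2   -0.349  0.001]
top (330, 30) [ 0.59  -0.063  0.642]
top (340, 360) [ 0.253 -0.048  0.561]
foot centre top [ 0.4560444  -0.20262343  0.02      ]
[249.41476843 201.97801454] [225.65694246 246.4946445 ]
dish d [[0.581 0.08  0.032]
 [0.566 0.071 0.033]
 [0.547 0.066 0.038]
 [0.531 0.06  0.042]
 [0.52  0.046 0.037]
 [0.522 0.012 0.011]
 [0.492 0.026 0.036]]
[[ 0.535  0.11   0.036]
 [ 0.534  0.096  0.033]
 [ 0.534  0.083  0.032]
 [ 0.532  0.069  0.034]
 [ 0.523  0.054  0.074]
 [ 0.53   0.041  0.031]
 [ 0.529  0.027  0.033]
 [ 0.528  0.014  0.032]
 [ 0.526 -0.     0.036]]
```

Emit:
{"name": "step_arm", "arguments": {
  "rows": [
    [0,0,0,0,-40,0,100],
    [0,0,0,0,-40,0,100],
    [0,0,0,0,-40,0,100],
    [0,0,0,0,-40,0,100],
    [0,0,0,0,0,0,100]
  ]
}}

```text
time: 0.9
tool_pos: [0.2027, -0.4684, 0.2487]
ee_rot: [-3.072, -0.634, 0.0]
force: [0.4, 0.6, -0.6]
grip_width: 0.0856
```

```bash
python3 - <<'E'
from h import *
s=sense();print(s['time'],s['joint_pos'].round(4),s['tool_pos'].round(4),s['ee_rot'].round(3))
E
```

```text
0.9 [-1.3614e+00 -7.7700e-02  1.9748e+00 -2.0000e-04  1.2490e+00 -1.9740e-01] [ 0.2027 -0.4684  0.2487] [-3.072 -0.634  0.   ]
```

Emit:
{"name": "step_arm", "arguments": {
  "rows": [
    [0,0,0,0,0,-40,100],
    [0,0,0,0,0,-40,100],
    [0,0,0,0,0,-40,100],
    [0,0,0,0,0,0,100]
  ]
}}

```text
time: 1.3
tool_pos: [0.2045, -0.4757, 0.3787]
ee_rot: [3.063, 0.632, 0.0]
force: [-0.8, -0.7, 0.5]
grip_width: 0.0853
```

```bash
python3 - <<'E'
from h import *
s=sense();print(s['time'],s['joint_pos'].round(4),s['tool_pos'].round(4),s['ee_rot'].round(3))
E
```

```text
1.3 [-1.3610e+00 -1.4520e-01  1.8019e+00  1.0000e-04  1.4703e+00 -1.9710e-01] [ 0.2045 -0.4757  0.3787] [3.063 0.632 0.   ]
```

Emit:
{"name": "step_arm", "arguments": {
  "rows": [
    [0.14,0,0,0,0,0,100],
    [0.14,0,0,0,0,0,100],
    [0,0,0,0,0,0,100]
  ]
}}

```text
time: 1.6
tool_pos: [0.2042, -0.4746, 0.3679]
ee_rot: [-2.803, -0.578, 0.082]
force: [-0.3, -0.3, 0.5]
grip_width: 0.0857
```

```bash
python3 - <<'E'
from h import *
s=sense();print(s['time'],s['joint_pos'].round(4),s['tool_pos'].round(4),s['ee_rot'].round(3))
E
```

```text
1.6 [-1.3391  0.0163  1.6837 -0.0488  1.7212 -0.1758] [ 0.2042 -0.4746  0.3679] [-2.803 -0.578  0.082]
```

```bash
python3 - <<'E'
import numpy as np
from scipy.optimize import least_squares
D=[([-1.31401,.28715,1.57802,1.27862],[.26695,-.61937,.24904]),([-1.3614,-.0777,1.9748,1.2490],[.2027,-.4684,.2487]),([-1.3610,-.1452,1.8019,1.4703],[.2045,-.4757,.3787]),([-1.3391,.0163,1.6837,1.7212],[.2042,-.4746,.3679])]
A=[];y=[]
for q,p in D:
    r=p[0]*np.cos(q[0])+p[1]*np.sin(q[0]); l=-p[0]*np.sin(q[0])+p[1]*np.cos(q[0])
    s=np.cumsum(q[1:]); print(r,l,s)
    A.append([1,0,*np.sin(s)]);y.append(r);A.append([0,1,*np.cos(s)]);y.append(p[2])
A=np.array(A);y=np.array(y)
x,res,rk,sv=np.linalg.lstsq(A,y,rcond=None);print(x,A@x-y,sv)
A2=A[:,1:];x,*_=np.linalg.lstsq(A2,y,rcond=None);print('r0=0',x,A2@x-y)
E
```

```text
0.6668598197539476 0.1008934100807998 [0.28715 1.86517 3.14379]
0.500303678897898 0.10090628761989495 [-0.0777  1.8971  3.1461]
0.5078588061124533 0.10094638702813258 [-0.1452  1.6567  3.127 ]
0.5088080783124136 0.08976156997306171 [0.0163 1.7    3.4212]
[-0.00404013  0.21923337  0.43687388  0.57194068  0.22322133] [-3.20883100e-04  1.54625277e-05  2.50055999e-03 -4.62040513e-04
 -2.02140880e-03  5.41053663e-04 -1.58268085e-04 -9.44756779e-05] [3.4770908  2.78885413 0.29232288 0.16196211 0.14299581]
r0=0 [0.21862118 0.43672353 0.56784334 0.22330709] [-2.44614824e-04  3.62124161e-04  2.67083159e-03  3.49291543e-06
 -2.04050906e-03  4.58882238e-05 -2.07449959e-04 -4.11505301e-04]
```

```bash
python3 - <<'E'
from h import *
c=cam('top','1');d=cam('side','1')
def pts(c):
    v,u=np.mgrid[0:384,0:512];z=c['depth'];K=c['camera_matrix']
    x=(u-K[0,2])/K[0,0]*z;y=(v-K[1,2])/K[1,1]*z
    return np.stack([x,-y,-z],-1)@rot(c).T+c['xyz']
P=np.concatenate([pts(d)[d['depth']>0],pts(c)[c['depth']>0]])
ax=np.array([.463,-.211]);r=np.linalg.norm(P[:,:2]-ax,axis=1)
m=(r<.24)&(P[:,2]>.4)&(r>.1)&(P[:,0]>.25)
for a in np.arange(.40,.8,.03):
    k=m&(P[:,2]>=a)&(P[:,2]<a+.03); print(a.round(2),k.sum(),np.percentile(r[k],[1,50,99]).round(3) if k.sum() else '')
R0=np.linalg.norm(P[:,:2],axis=1);az=np.degrees(np.arctan2(P[:,1],P[:,0]))
k=(R0>.28)&(R0<.47)&(az>-75)&(az<15)&(P[:,2]>.03)&(P[:,2]<.4)
b=P[k];print(len(b))
for r1 in np.arange(.28,.47,.03):
  for a in range(-75,15,10):
    s=k&(R0>=r1)&(R0<r1+.03)&(az>=a)&(az<a+10)
    if s.sum(): print(r1.round(2),a,s.sum(),P[s,2].max().round(3))
E
```

```text
0.4 0 
0.43 1993 [0.183 0.198 0.202]
0.46 6358 [0.183 0.196 0.201]
0.49 6677 [0.184 0.197 0.201]
0.52 5053 [0.184 0.194 0.201]
0.55 3454 [0.184 0.19  0.199]
0.58 2626 [0.184 0.192 0.199]
0.61 1790 [0.191 0.196 0.199]
0.64 1438 [0.192 0.197 0.199]
0.67 3660 [0.104 0.197 0.201]
0.7 0 
0.73 0 
0.76 0 
0.79 0 
701
0.31 -25 7 0.056
0.31 -15 341 0.07
0.34 -15 117 0.067
0.43 -35 6 0.031
0.43 -25 18 0.034
0.46 -75 101 0.4
0.46 -35 27 0.037
0.46 -25 83 0.037
0.46 5 1 0.036
```

View pics/top_1.png

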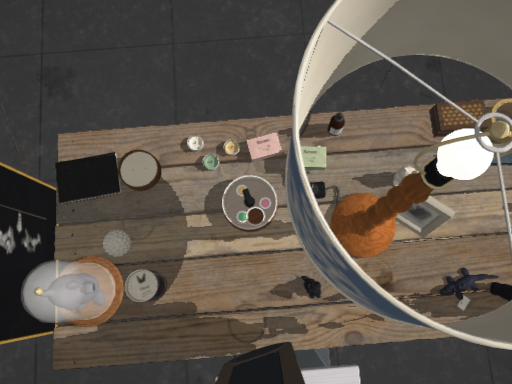

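View pics/side_1.png

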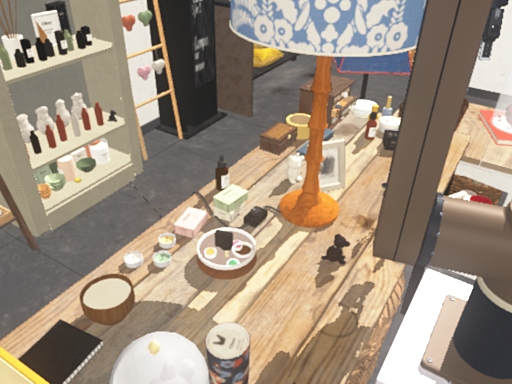

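Emit:
{"name": "step_arm", "arguments": {
  "rows": [
    [-0.14,0,0,0,0,0,100],
    [-0.14,0,0,0,0,0,100],
    [0,0,0,0,-40,40,100],
    [0,0,0,0,-40,45,100],
    [0,0,0,0,-30,45,100],
    [0,0,0,0,0,45,100],
    [0,0,0,0,0,0,100]
  ]
}}

```text
time: 2.4
tool_pos: [0.1648, -0.3794, 0.2051]
ee_rot: [-3.067, -0.632, -0.001]
force: [-1.1, -0.0, -0.5]
grip_width: 0.0854
```

```bash
python3 - <<'E'
from h import *
s=sense();print(s['time'],s['joint_pos'].round(4),s['tool_pos'].round(4),s['ee_rot'].round(3))
print(np.linalg.norm(s['tool_pos'][:2]),R.from_rotvec(s['ee_rot']).as_matrix().round(3))
E
```

```text
2.4 [-1.4077e+00 -2.7600e-01  2.2261e+00  3.0000e-04  1.2015e+00 -2.4340e-01] [ 0.1648 -0.3794  0.2051] [-3.067e+00 -6.320e-01 -1.000e-03]
0.41365347150924664 [[ 0.919  0.395 -0.001]
 [ 0.395 -0.919  0.01 ]
 [ 0.003 -0.01  -1.   ]]
```

Emit:
{"name": "step_arm", "arguments": {
  "rows": [
    [0,0,0,0,-25,42,100],
    [0,0,0,0,-25,42,100],
    [0,0,0,0,0,0,100],
    [0,0,0,0,0,0,100]
  ]
}}

```text
time: 2.8
tool_pos: [0.1461, -0.3398, 0.1288]
ee_rot: [3.074, 0.634, 0.0]
force: [-0.2, -0.3, -0.0]
grip_width: 0.0856
```

```bash
python3 - <<'E'
from h import *
s=sense();p=s['tool_pos'];print(s['time'],s['joint_pos'].round(4),p.round(4),s['ee_rot'].round(3))
r=np.linalg.norm(p[:2]);print(r);M=R.from_rotvec(s['ee_rot']).as_matrix()
q=p.copy()
a0=np.arctan2(p[1],p[0])
for i in range(1,14):
    a=a0+np.radians(6)*i; n=np.array([.362*np.cos(a),.362*np.sin(a),.118]); print(i,np.degrees(a).round(1),(M.T@(n-q)*1000).round(0)); q=n
E
```

```text
2.8 [-1.4411e+00 -2.9760e-01  2.3934e+00  3.0000e-04  1.0429e+00 -2.7690e-01] [ 0.1461 -0.3398  0.1288] [3.074 0.634 0.   ]
0.36989524305124943
1 -60.7 [ 38. -10.  11.]
2 -54.7 [37. -6. -0.]
3 -48.7 [ 37. -10.  -0.]
4 -42.7 [ 35. -14.  -0.]
5 -36.7 [ 34. -17.  -0.]
6 -30.7 [ 32. -21.  -0.]
7 -24.7 [ 29. -24.  -0.]
8 -18.7 [ 27. -27.  -0.]
9 -12.7 [ 24. -29.  -0.]
10 -6.7 [ 21. -32.  -0.]
11 -0.7 [ 17. -34.  -0.]
12 5.3 [ 14. -35.  -0.]
13 11.3 [ 10. -37.  -0.]
```

Emit:
{"name": "step_arm", "arguments": {
  "rows": [
    [0,0,0,38,-10,10,100],
    [0,0,0,37,-6,0,100],
    [0,0,0,37,-10,0,100],
    [0,0,0,35,-14,0,100],
    [0,0,0,0,0,0,100]
  ]
}}

```text
time: 3.3
tool_pos: [0.2699, -0.2452, 0.1219]
ee_rot: [3.067, 0.643, 0.007]
force: [0.3, -0.8, -0.0]
grip_width: 0.0857
```

```bash
cat > arc.py <<'E'
from h import *
s=sense();p=s['tool_pos'];print(s['time'],s['joint_pos'].round(4),p.round(4),s['ee_rot'].round(3),s['force'].round(1))
r=np.linalg.norm(p[:2]);print(r);M=R.from_rotvec(s['ee_rot']).as_matrix()
q=p.copy()
a0=np.arctan2(p[1],p[0])
for i in range(1,13):
    a=a0+np.radians(6)*i; n=np.array([.362*np.cos(a),.362*np.sin(a),.118]); print(i,np.degrees(a).round(1),(M.T@(n-q)*1000).round(0)); q=n
E
python3 arc.py
python3 - <<'E'
from h import *
cam('side','2');cam('top','2')
E
```

```text
3.3 [-1.0187e+00 -3.0540e-01  2.4132e+00  1.3000e-03  1.0244e+00  1.3820e-01] [ 0.2699 -0.2452  0.1219] [3.067 0.643 0.007] [ 0.3 -0.8 -0. ]
0.3646458252672684
1 -36.3 [ 33. -20.   4.]
2 -30.3 [ 32. -21.  -0.]
3 -24.3 [ 29. -24.  -0.]
4 -18.3 [ 27. -27.  -0.]
5 -12.3 [ 24. -29.  -0.]
6 -6.3 [ 21. -32.  -0.]
7 -0.3 [ 17. -34.  -0.]
8 5.7 [ 14. -35.  -0.]
9 11.7 [ 10. -37.  -0.]
10 17.7 [  6. -37.  -0.]
11 23.7 [  2. -38.  -0.]
12 29.7 [ -2. -38.  -0.]
```

View pics/side_2.png

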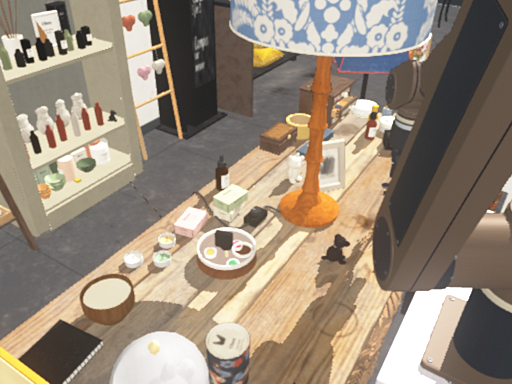

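View pics/top_2.png

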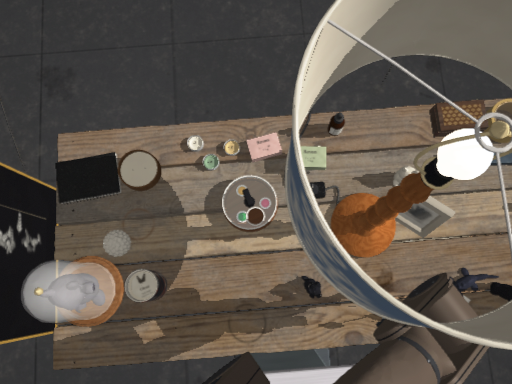

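```bash
python3 - <<'E'
from h import *
c=cam('top');d=cam('side')
def pts(c):
    v,u=np.mgrid[0:384,0:512];z=c['depth'];K=c['camera_matrix']
    x=(u-K[0,2])/K[0,0]*z;y=(v-K[1,2])/K[1,1]*z
    return np.stack([x,-y,-z],-1)@rot(c).T+c['xyz']
T=pts(c);S=pts(d)
for u,v in [(435,285),(430,300),(440,310),(420,325),(430,345),(410,355),(390,365),(370,375),(450,360),(470,345),(440,350)]: print((u,v),T[v,u].round(3),np.linalg.norm(T[v,u,:2]).round(3))
for u,v in [(400,85),(395,100),(405,120),(420,90)]: print('side',(u,v),S[v,u].round(3))
P=np.concatenate([S[d['depth']>0],T[c['depth']>0]]);r=np.linalg.norm(P[:,:2]-[.463,-.211],axis=1)
m=(r>.19)&(r<.205)&(P[:,0]>.2)&(P[:,2]>.38)
for a in np.arange(.38,.52,.01): print(a.round(2),(m&(P[:,2]>=a)&(P[:,2]<a+.01)).sum(),end='; ')
E
```

```text
(435, 285) [ 0.319 -0.221  0.385] 0.388
(430, 300) [ 0.299 -0.202  0.41 ] 0.361
(440, 310) [ 0.283 -0.222  0.388] 0.36
(420, 325) [ 0.284 -0.132  0.58 ] 0.313
(430, 345) [ 0.243 -0.185  0.437] 0.305
(410, 355) [ 0.236 -0.151  0.456] 0.28
(390, 365) [ 0.229 -0.119  0.476] 0.258
(370, 375) [ 0.223 -0.09   0.494] 0.24
(450, 360) [0.334 0.019 1.076] 0.334
(470, 345) [ 0.231 -0.257  0.388] 0.346
(440, 350) [ 0.234 -0.2    0.428] 0.308
side (400, 85) [ 0.289 -0.176  0.377]
side (395, 100) [ 0.295 -0.185  0.344]
side (405, 120) [ 0.274 -0.212  0.297]
side (420, 90) [ 0.243 -0.132  0.393]
0.38 271; 0.39 41; 0.4 30; 0.41 31; 0.42 102; 0.43 95; 0.44 0; 0.45 1645; 0.46 1595; 0.47 1606; 0.48 1643; 0.49 1698; 0.5 1718; 0.51 1757; 0.52 1656;
```

Emit:
{"name": "step_arm", "arguments": {
  "rows": [
    [0,0,0,33,-20,10,100],
    [0,0,0,32,-21,6,100],
    [0,0,0,29,-24,0,100],
    [0,0,0,27,-27,0,100],
    [0,0,0,0,0,0,100]
  ]
}}

```text
time: 4.0
tool_pos: [0.3409, -0.1099, 0.1017]
ee_rot: [3.076, 0.64, 0.002]
force: [-0.5, 0.4, -0.0]
grip_width: 0.0854
```

```bash
python3 arc.py
```

```text
4.0 [-5.9780e-01 -2.7860e-01  2.4364e+00  9.0000e-04  9.8300e-01  5.6240e-01] [ 0.3409 -0.1099  0.1017] [3.076e+00 6.400e-01 2.000e-03] [-0.5  0.4 -0. ]
0.3581859677400602
1 -11.9 [ 26. -27. -16.]
2 -5.9 [ 20. -32.   0.]
3 0.1 [ 17. -34.   0.]
4 6.1 [ 13. -36.   0.]
5 12.1 [  9. -37.  -0.]
6 18.1 [  6. -37.  -0.]
7 24.1 [  2. -38.  -0.]
8 30.1 [ -2. -38.  -0.]
9 36.1 [ -6. -37.  -0.]
10 42.1 [-10. -36.  -0.]
11 48.1 [-14. -35.  -0.]
12 54.1 [-18. -34.  -0.]
```

Emit:
{"name": "step_arm", "arguments": {
  "rows": [
    [0,0,0,24,-29,-5,100],
    [0,0,0,20,-32,0,100],
    [0,0,0,17,-34,0,100],
    [0,0,0,13,-36,0,100],
    [0,0,0,0,-20,0,100],
    [0,0,0,0,0,0,100]
  ]
}}

```text
time: 4.6
tool_pos: [0.3483, 0.0566, 0.1065]
ee_rot: [3.076, 0.636, 0.001]
force: [1.2, -0.5, 0.0]
grip_width: 0.0856
```

```bash
python3 - <<'E'
from h import *
s=sense();p=s['tool_pos'];print(s['time'],s['joint_pos'].round(4),p.round(4),s['ee_rot'].round(3),s['force'].round(1))
M=R.from_rotvec(s['ee_rot']).as_matrix();print(np.degrees(np.arctan2(M[1,1],M[0,1])))
print(M.T@(np.array([.529,.0555,.135])-p)*1000)
cam('side','3')
E
```

```text
4.6 [-1.2870e-01 -3.0530e-01  2.4455e+00 -2.0000e-04  1.0006e+00  1.0344e+00] [0.3483 0.0566 0.1065] [3.076e+00 6.360e-01 1.000e-03] [ 1.2 -0.5  0. ]
-66.6343935275999
[165.48815536  72.722799   -28.34065335]
```

View pics/side_3.png

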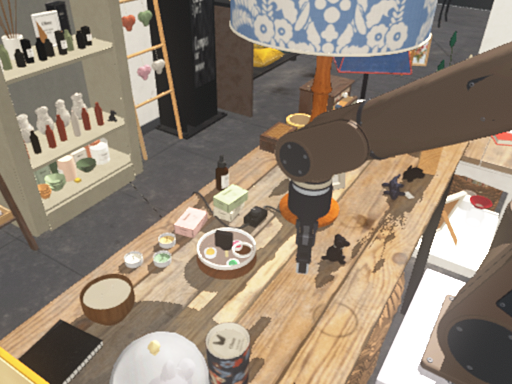

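Emit:
{"name": "step_arm", "arguments": {
  "rows": [
    [0,0,0,0,0,-30,100],
    [0,0,0,33,15,0,100],
    [0,0,0,34,15,0,100],
    [0,0,0,34,15,0,100],
    [0,0,0,33,15,0,100],
    [0,0,0,33,14,0,100],
    [0,0,0.07,0,0,0,100],
    [0,0,0,0,0,0,100]
  ]
}}

```text
time: 5.45
tool_pos: [0.5324, 0.0518, 0.1359]
ee_rot: [3.097, 0.521, 0.0]
force: [0.4, 0.2, -0.2]
grip_width: 0.0858
```

```bash
cat > st.py <<'E'
from h import *
import sys
s=sense();p=s['tool_pos'];print(s['time'],s['joint_pos'].round(3),p.round(4),s['force'].round(1),s['grip_width'].round(4))
M=R.from_rotvec(s['ee_rot']).as_matrix();print('yaz',np.degrees(np.arctan2(M[1,1],M[0,1])),'z',M[:,2].round(3))
print(M.T@(np.array([.531,.0545,.058])-p)*1000)
t=sys.argv[1]
c=cam('side',t);a=c['pixels'][175:295,165:285,::-1];cv2.imwrite(f'pics/sz{t}.png',cv2.resize(a,(600,600),interpolation=cv2.INTER_CUBIC))
c=cam('top',t);a=c['pixels'][160:250,205:295,::-1];cv2.imwrite(f'pics/tz{t}.png',cv2.resize(a,(540,540),interpolation=cv2.INTER_CUBIC))
E
python3 st.py 4
```

```text
Traceback (most recent call last):
  File "st.py", line 3, in <module>
    s=sense();p=s['tool_pos'];print(s['time'],s['joint_pos'].round(3),p.round(4),s['force'].round(1),s['grip_width'].round(4))
                                                                                                     ^^^^^^^^^^^^^^^^^^^^^
AttributeError: 'float' object has no attribute 'round'
```

```bash
sed -i "s/s\['grip_width'\].round(4)/s['grip_width']/" st.py; python3 st.py 4
```

```text
5.45 [-9.200e-02  1.050e-01  2.011e+00 -1.000e-03  1.025e+00  1.145e+00] [0.5324 0.0518 0.1359] [ 0.4  0.2 -0.2] 0.08576227065455368
yaz -70.90217571478642 z [ 0.    -0.001 -1.   ]
[-0.45273213 -3.0126267  77.94485258]
```

View pics/sz4.png

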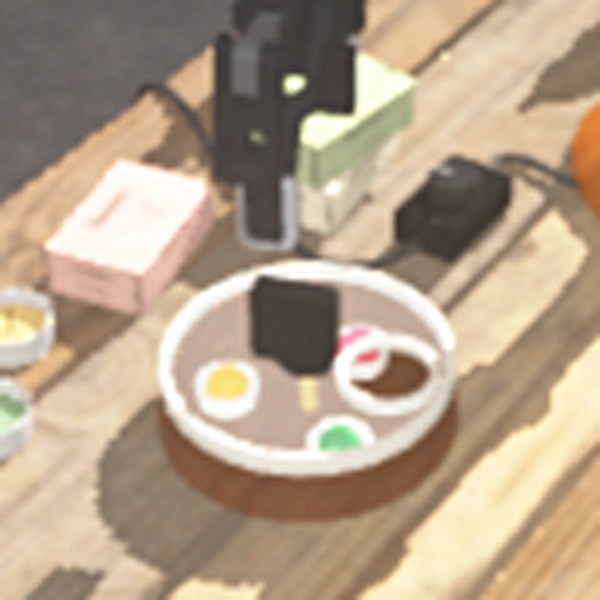

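View pics/tz4.png

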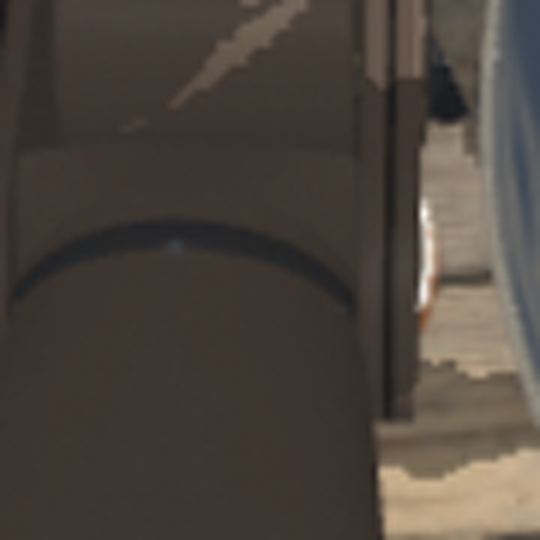

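Emit:
{"name": "step_arm", "arguments": {
  "rows": [
    [0,0,0,0,-3,25,100],
    [0,0,0,0,0,25,100],
    [0,0,0,0,0,25,100],
    [0,0,0,0,0,0,100]
  ]
}}

```text
time: 5.95
tool_pos: [0.5263, 0.0571, 0.0577]
ee_rot: [-3.095, -0.526, 0.012]
force: [-0.5, -0.4, -0.4]
grip_width: 0.0854
```

```bash
python3 st.py 5
```

```text
5.95 [-0.084  0.22   2.051 -0.     0.878  1.15 ] [0.5263 0.0571 0.0577] [-0.5 -0.4 -0.4] 0.08542728691792435
yaz -70.70270820810671 z [-0.008  0.    -1.   ]
[ 3.63414239  3.97736111 -0.29564454]
```

View pics/sz5.png

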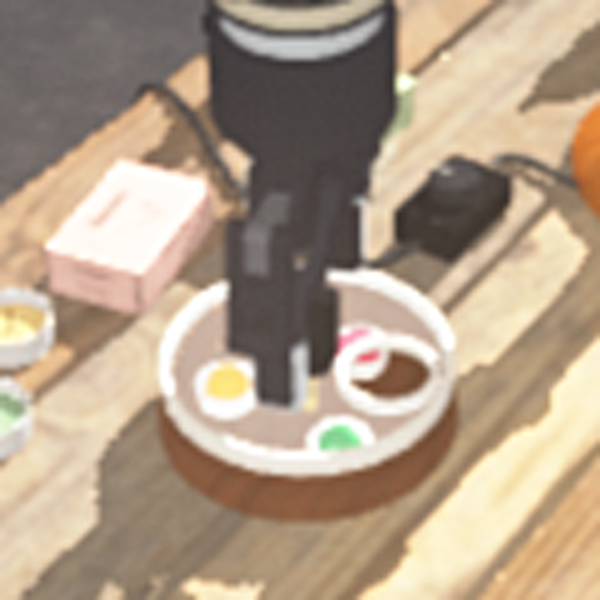

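Emit:
{"name": "step_arm", "arguments": {
  "rows": [
    [0,0,0,0,0,0,100]
  ]
}}

```text
time: 6.15
tool_pos: [0.5308, 0.0572, 0.0628]
ee_rot: [3.096, 0.526, 0.005]
force: [-0.6, -0.7, -0.3]
grip_width: 0.0853
```

```bash
python3 st.py 6; python3 - <<'E'
from h import *
d=cam('side')
for z in(.033,.058,.072): print(z,(proj(d,(.531,.0545,z))-[165,175])*5)
a=np.radians(199); 
for t in(.0135,-.0245):
  for z in (.033,.072): print(t,z,(proj(d,(.531+t*np.cos(a),.0545+t*np.sin(a),z))-[165,175])*5)
E
```

```text
6.15 [-0.083  0.216  2.044 -0.     0.879  1.151] [0.5308 0.0572 0.0628] [-0.6 -0.7 -0.3] 0.08526301698949866
yaz -70.70393384107867 z [ 0.003 -0.    -1.   ]
[-0.71973743  2.59477208  4.80098998]
0.033 [302.61437899 358.11579083]
0.058 [301.47135129 313.6567963 ]
0.072 [300.81646433 288.18443408]
0.0135 0.033 [332.76459938 363.25637197]
0.0135 0.072 [331.66071309 293.27336663]
-0.0245 0.033 [248.26236292 348.84882876]
-0.0245 0.072 [245.22191025 279.01199685]
```

Emit:
{"name": "step_arm", "arguments": {
  "rows": [
    [0,0,0,0,2,4,100],
    [0,0,0,0,0,0,60],
    [0,0,0,0,0,0,30],
    [0,0,0,0,0,0,10],
    [0,0,0,0,0,0,10],
    [0,0,0,0,0,0,10],
    [0,0,0,0,0,0,10]
  ],
  "grip_force": 30
}}

```text
time: 7.0
tool_pos: [0.5311, 0.0544, 0.0572]
ee_rot: [3.094, 0.527, 0.002]
force: [2.6, -5.8, -1.4]
grip_width: 0.0137
```

```bash
python3 st.py 7
```

```text
7.0 [-0.087  0.226  2.045 -0.003  0.869  1.148] [0.5311 0.0544 0.0572] [ 2.6 -5.8 -1.4] 0.01367718450007771
yaz -70.65189028615303 z [ 0.002 -0.003 -1.   ]
[-0.06802102 -0.13998896 -0.77175513]
```

View pics/sz7.png

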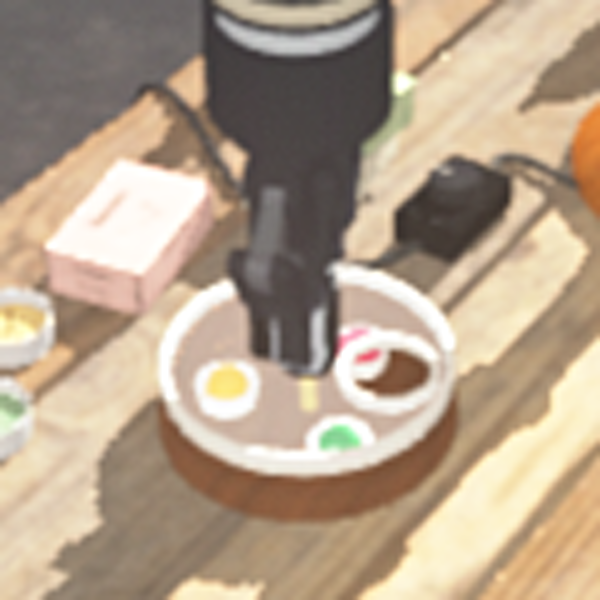

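Emit:
{"name": "step_arm", "arguments": {
  "rows": [
    [0,0,0.1,0,0,0,10],
    [0,0,0.1,0,0,0,10],
    [0,0,0.1,0,0,0,10],
    [0,0,0.1,0,0,0,10],
    [0,0,0.1,0,0,0,10],
    [0,0,0.1,0,0,0,10],
    [0,0,0.1,0,0,0,10],
    [0,0,0.1,0,0,0,10],
    [0,0,0.1,0,0,0,10],
    [0,0,0,0,0,0,10],
    [0,0,0,0,0,0,10]
  ]
}}

```text
time: 8.2
tool_pos: [0.5311, 0.054, 0.0572]
ee_rot: [3.016, -0.872, 0.004]
force: [1.2, -7.9, -0.7]
grip_width: 0.0138
```

```bash
python3 st.py 8
```

```text
8.2 [-0.088  0.226  2.045 -0.004  0.869  2.048] [0.5311 0.054  0.0572] [ 1.2 -7.9 -0.7] 0.013766755300551612
yaz -122.24841462162574 z [ 0.002 -0.003 -1.   ]
[-0.32280405 -0.3544551  -0.81190544]
```

View pics/sz8.png

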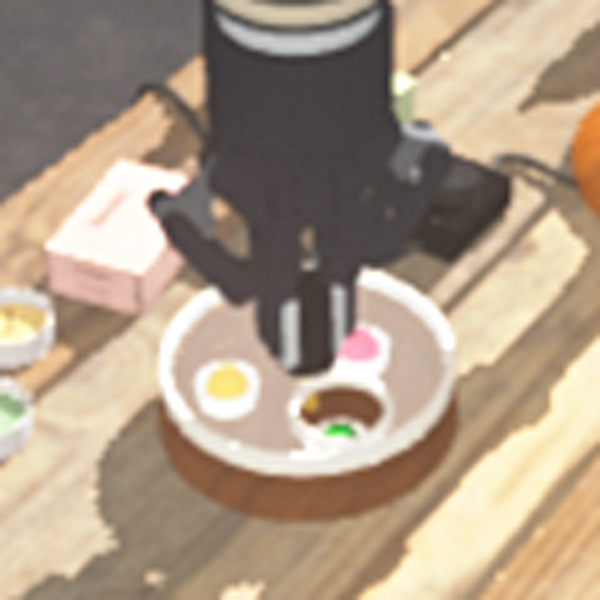

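Emit:
{"name": "step_arm", "arguments": {
  "rows": [
    [0,0,0.015,0,0,0,10],
    [0,0,0,0,0,0,10],
    [0,0,0,0,0,0,40],
    [0,0,0,0,0,0,80],
    [0,0,0,0,0,0,100],
    [0,0,0,0,0,0,100],
    [0,0,0,0,0,0,100]
  ]
}}

```text
time: 9.0
tool_pos: [0.5303, 0.0559, 0.057]
ee_rot: [-3.011, 0.895, 0.0]
force: [-0.3, 0.8, 0.2]
grip_width: 0.084
```

```bash
python3 st.py 9
```

```text
9.0 [-0.085  0.226  2.045  0.     0.87   2.063] [0.5303 0.0559 0.057 ] [-0.3  0.8  0.2] 0.08401299942243917
yaz -123.11365465071205 z [-0.  0. -1.]
[ 1.3637369   0.78232282 -1.00672224]
```

View pics/sz9.png

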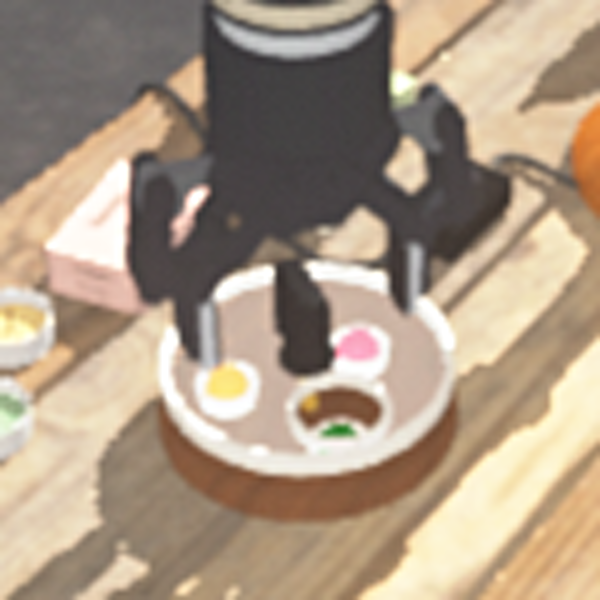

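Emit:
{"name": "step_arm", "arguments": {
  "rows": [
    [0,0,0,0,0,-40,100],
    [0,0,0,0,0,-40,100],
    [0,0,0,0,0,-30,100],
    [0,0,0,-22,-34,0,100],
    [0,0,0,-22,-34,0,100],
    [0,0,0,-22,-34,0,100],
    [0,0,0,-22,-34,0,100],
    [0,0,0,-22,-34,0,100],
    [0,0,0,0,0,0,100],
    [0,0,0,0,0,0,100]
  ]
}}

```text
time: 10.1
tool_pos: [0.5307, 0.2589, 0.1667]
ee_rot: [3.012, -0.892, -0.0]
force: [0.7, -0.5, 0.8]
grip_width: 0.0854
```

```bash
python3 st.py 10
```

```text
10.1 [ 0.282  0.185  1.858 -0.     1.099  2.429] [0.5307 0.2589 0.1667] [ 0.7 -0.5  0.8] 0.08535539383656929
yaz -123.00384189751561 z [-0.    -0.001 -1.   ]
[111.59689112 171.23568958 108.83552288]
```

View pics/tz10.png

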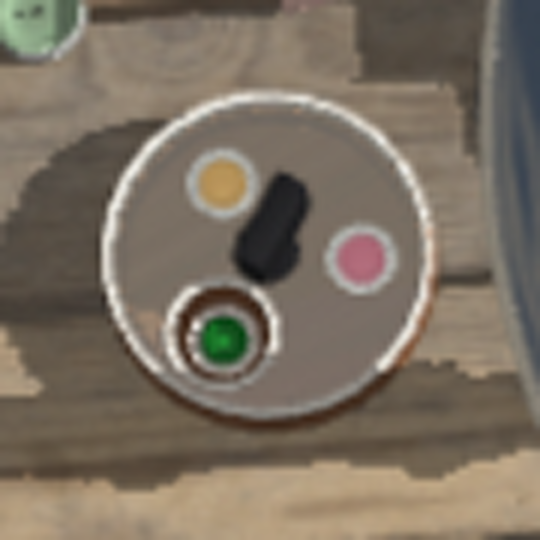

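View pics/side_10.png

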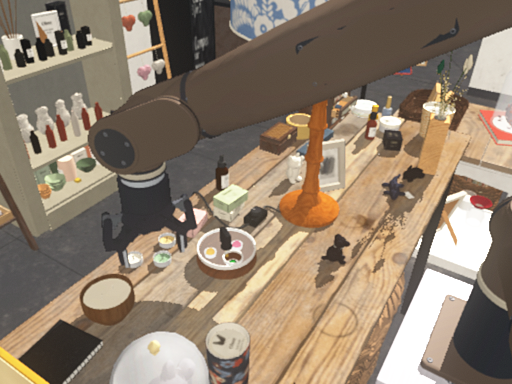

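```bash
python3 - <<'E'
from h import *
c=cam('top');f=lambda x,y:(205+(x+.5)/6-.5,160+(y+.5)/6-.5)
C=np.array([.531,.0545,0])
for n,p,z in [('collar',(222,334),.036),('green',(224,341),.02),('rose',(361,259),.02),('amber',(222,183),.02)]:
    q=onplane(c,*f(*p),z)-C; print(n,np.hypot(q[0],q[1]),np.degrees(np.arctan2(q[1],q[0])))
E
```

```text
collar 0.035650404302027185 146.94129068721122
green 0.035980250792992614 146.7761613033929
rose 0.03565796633341495 -93.64922495866267
amber 0.036103627810076894 26.708546144645954
```

```bash
python3 -c "
from cell import env,sense
print(sense()['force']);print(env.job_done())"
```

```text
[ 0.38444701 -0.06988402  0.84211262]
the job is handed in; nothing more can be done
None
```

The cap's opening now stands over the green melt, the bar is released, and I handed the job in at about 10 s. I passed the arm below the shade and in front of the stem, gripped the bar at 30 N and turned it about 52° clockwise. Then I let go, lifted the gripper and moved it clear to the left.

**Last checks**
- In the top view, the collar is at 146.9° around the turning axis and the green melt at 146.8°. Both are about 36 mm out, as they should be.
- The rose and amber melts are each 120° from the green one, which agrees with the description.
- The largest wrist force I read was about 8 N, while gripping and turning. At hand-in it was under 1 N, which is noise.
- I saw no sign of contact with the lamp. By the depth readings the forearm passed about 15 mm below the shade, and I lowered the arm slightly more after measuring that.

**Disagreement:** my first rough readings of the dish centre differed by 3 to 4 mm between the two cameras. A better reading of the rim in the side view brought them within about 2 mm, and the grasp confirmed it: the jaws closed on 13.7 mm, and the bar is 14 mm thick.

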